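Stand the fallen stone slices up in the display rack

TASK

Two of the three round stone slices in the display rack have fallen forward onto its front rail. Tip both up so that they stand upright between the rack's tines like the amber one, without dropping any or knocking the amber one over, and only then slide the keeper bar fully closed by its red handle so that its hooks hang in front of all three. Leave everything else on the counter where it is.

Things in the scene. Friction and masses are not known exactly. Their poses are not given: they have to be found in the camera images.
- rack: Display rack for three stone slices, pale wood with steel tines, fixed to the counter. Origin: centre of the underside of its base board (130 mm along x, 370 mm along y, 12 mm thick). x points to the rack's back (roughly away from the robot), y along the rack, z up. Three places, at y = -118, 0 and +118 mm, each with two short front tines and two tall rear tines.
- front_tines (a point): Level of the rounded tops of the front tines, in the middle place (rack x = +10 mm, z = 55 mm). Front tines are 6 mm thick, 28 mm either side of the middle of each place; 15 mm clear between front and rear tines.
- rear_tines (a point): Level of the rounded tops of the rear tines, in the middle place (rack x = +31 mm, z = 98 mm). 6 mm thick, 28 mm either side of the middle of each place.
- front_rail (a point): Top of the round wooden front rail (10 mm thick, along rack y, the full width of the rack) at the middle place: rack x = -33 mm, z = 72 mm. The fallen slices lie on it.
- seat_0 (a point): Where a slice's centre is when it stands seated in the place at rack y = -118 mm: rack x = +20 mm, z = 65 mm (slice's top at 115 mm). Foot rails cradle its edge; it stands loosely and may lean a few degrees on the tines.
- seat_1 (a point): Where a slice's centre is when it stands seated in the place at rack y = 0 mm: rack x = +20 mm, z = 65 mm (slice's top at 115 mm). Foot rails cradle its edge; it stands loosely and may lean a few degrees on the tines.
- seat_2 (a point): Where a slice's centre is when it stands seated in the place at rack y = 118 mm: rack x = +20 mm, z = 65 mm (slice's top at 115 mm). Foot rails cradle its edge; it stands loosely and may lean a few degrees on the tines.
- keeper (a joint): Slide of the keeper bar along rack +y, in m: 0 open, 0.059 closed (end stop); slides with about 1.5 N, stays where left. Bar 8 mm thick at rack x = +40, z = 128 mm, with three 8 mm hooks that reach forward to x = -6 mm, then down to z = 99 mm. Open, hooks hang 59 mm to the -y side of the middle of each place, clear of slices swinging up; closed, in front of each slice.
- keeper_handle (a point): Middle of the red upright handle block on the keeper bar: 14 mm along rack x, 18 mm along rack y, from 131 to 165 mm above the counter. It is at rack x = +40 mm, rack y = keeper value - 59 mm. Push it along rack +y to close the keeper.
- purple_center (a point): Centre of the purple banded stone slice, a disc 100 mm across, 10 mm thick, about 0.2 kg; z is its axis. Starts fallen in one place, back edge on the front tines, face on the front rail, front edge 22 degrees up at about rack x = -65, z = 83 mm (underside), overhanging the rail by 35 mm. Swung up by that edge it pivots on the front tines' tops and sinks 30 mm between the tines when nearly upright; z then points to rack +x.
- teal_center (a point): Centre of the teal (blue-green) banded stone slice, a disc 100 mm across, 10 mm thick, about 0.2 kg; z is its axis. Starts fallen in one place, back edge on the front tines, face on the front rail, front edge 22 degrees up at about rack x = -65, z = 83 mm (underside), overhanging the rail by 35 mm. Swung up by that edge it pivots on the front tines' tops and sinks 30 mm between the tines when nearly upright; z then points to rack +x.
- amber_center (a point): Centre of the amber (orange-brown) banded stone slice, a disc 100 mm across, 10 mm thick, about 0.2 kg; z is its axis. It starts standing seated in one of the places.
- jar_dark: glass jar of dark stones with a flat wooden lid, 84 mm across, 144 mm high; loose, origin at the middle of its underside. Not to be disturbed.
- jar_pale: glass jar of pale stones with a flat wooden lid, 90 mm across, 124 mm high; loose, origin at the middle of its underside. Not to be disturbed.
- bowl: turned wooden bowl with four polished stone balls fixed in it, 130 mm across, 50 mm high; loose, origin at the middle of its underside. Not to be disturbed.
- crystal: pink pointed crystal tower, 52 mm across, 125 mm high; loose, origin at the middle of its underside. Not to be disturbed.
- orb: dark stone ball, 70 mm across, on a small dark wooden foot, 85 mm high in all; loose, origin at the middle of its underside. Not to be disturbed.
Mind the look-alikes: they are no part of the job. Of the things like the part that bears teal_center, leave any that is white; of the rest the larger one is meant. Leave any white look-alike of the part that bears purple_center alone.

How it is judged (in metres and radians):
On the way, in this order (a step that is already met when the one before it is completed fails the run):
1. all three slices stand seated between their tines (x of purple_center in the frame of rack between 0.01 and 0.034 m and z of purple_center in the frame of rack between 0.059 and 0.071 m and angle between purple_center's own z axis and vertical between 1.35 and 1.79 rad and x of teal_center in the frame of rack between 0.01 and 0.034 m and z of teal_center in the frame of rack between 0.059 and 0.071 m and angle between teal_center's own z axis and vertical between 1.35 and 1.79 rad and x of amber_center in the frame of rack between 0.01 and 0.034 m and z of amber_center in the frame of rack between 0.059 and 0.071 m and angle between amber_center's own z axis and vertical between 1.35 and 1.79 rad), for 0.3 s.
2. the keeper bar is slid closed (value of joint keeper above 0.052 m), for 0.2 s.
At the end, for the whole second after the job is handed in: All three slices stand between their front and rear tines: centre 59 to 71 mm above the rack's underside and 10 to 34 mm behind the rack's middle, within 0.22 rad of vertical; the keeper bar is closed (joint above 0.052 m of 0.059) (all of step 1 and value of joint keeper above 0.052 m); the robot touches nothing.
It fails at once if a slice drops off the rack (height (world z) of any of purple_center, teal_center, amber_center below 0.045 m).
It fails at once if the slice that already stands is knocked over (angle between amber_center's own z axis and vertical below 1.2 rad).
It fails at once if something else on the counter is moved more than 20 mm (distance of any of jar_dark, jar_pale, bowl, crystal, orb from where it was at the start of the episode above 0.02 m).
It also fails if it takes over 56 s, if anything falls off the work surface, if the arm or the gripper's body presses on something with over 40 N, if the wrist force passes 120 N, or if a joint passes its speed limit or range.

ROBOT

A 6-joint arm with a two-finger parallel gripper is mounted at the origin on the work surface. World frame = base frame: x ahead of the robot, y to its left, z up, the work surface at z = 0. Lengths are in mm, angles in rad, forces in N, time in s.
With the tool pointing down it reaches from about 350 to 975 mm from the base axis. Payload 7.1 kg.
Tool frame: the origin (TCP) lies at the very end of the fingers, on their centre line; the grasp point (between the pads) lies ctrl.hold_point_z behind it (ctrl.hold_point_z is the distance from the TCP to the grasp point, in mm); z points along the fingers, y is the line along which they close (so a half turn about z gives the same grasp; the last joint's range is limited). The gripper opens to 88 mm and grips with 3 to 60 N. Pads are 20 mm wide; open, the fingers measure 115 mm over their backs; the gripper's body (75 mm by 178 mm) begins 61 mm behind the grasp point.
Start: joints at [-1.358, 0.423, 1.63, -0, 1.089, -0.019], TCP at [143.6, -608.263, 222.675] pointing down, gripper open.
Joint ranges: [-3, 3], [-0.9, 2.11], [0.09, 2.58], [-1.31, 4.45], [0.11, 2.69], [-2.54, 2.54]. Speed limits (rad/s): [2.39, 2.39, 3.01, 3.14, 3.14, 3.14].

INTERFACE

Orientations are given as a rotation vector (axis times angle).
In Python, from workcell import ctrl gives the robot as it stands. The module is installed in compiled form; this text tells all that it offers.
- The arm moves only by the shell command python3 -m creep 'ROWS'. ROWS is JSON, a list of rows, each an object with "translation": the shift along the tool's x, y, z in mm, a list of three; "angular": the turn, a rotation vector about the tool's x, y, z in rad, a list of three; "jaw": the opening, from 0 (shut) to 1 (fully open). A call has exactly 8 rows; each row is the pose to reach, as a shift and turn from the pose commanded when the call began, along the tool's axes at that moment; what a row does not reach only later rows make up. A row lasts 1/8 s, in which the tool goes at most 62.5 mm and 10.7 degrees, less where a joint would pass 70% of its speed; a pose out of reach is approached as far as the arm can. A call with a gripper value outside its range is refused whole. The fingers move at their own pace and stop on an object; the grip force is fixed at half the most. Time passes only in rows, so rows that repeat a pose let the fingers close, or fill a call up. It gives the time, the measured TCP pose, the force, the opening and the grip force at its end, in the units of the state.
- ctrl.get_obs(): the state, without advancing time (a new reading comes with each control period).
- ctrl.get_image(name): name is "side" or "top"; returns the picture (384x512x3 uint8, red, green, blue); there is no depth.
- ctrl.camera_info(name): a dict with "camera_matrix" (3x3 intrinsics, pixels), "world_from_camera" (4x4, takes a point from camera to world coordinates). Camera axes: x right, y up, looking along -z (the intrinsics and any distortion apply to the point x, -y, -z); pixel columns grow to the right and rows downward; lengths in mm; the calibration is good to about 2 mm. A picture is of the moment at which its call begins. camera_info takes no time and is no camera call.
- ctrl.close_job(): hands the job in; it is judged then, once.
Trained networks look in the newest picture that a camera, given by its name, has taken for a name from the list of things; names that differ only in an ending like _2 or _b are one class to them, and where a whole thing is asked for, a point or a joint stands for the part that bears it (a point fixed in the world has none). Each returns a list of dicts, best first, with "score" (0 to 1); they miss things now and then, are a little off and sometimes report something else, mostly with a low value. They report only what shows in the picture. A call takes as long as a camera call. They do not tell look-alikes from the thing itself.
- ctrl.look_for(camera, label): "rect" ([left, top, right, bottom] in pixels, round what is visible of it).
The state is a dict: "t": time; "qpos": joint angles; "qvel": joint speeds; "joint_torque": joint torques, N m; "ee_pos": TCP position; "orientation": TCP orientation; "ft_force": force on the tool from outside, world axes, zero at the start; "moment": the same for the moment, N m; "width": finger opening in mm; "grasp_force": force on a finger pad.
Only numpy, scipy, OpenCV 4.12 (cv2) and the standard library are available. Lean on these libraries where they do the work, as an engineer would, in place of code of your own. Each camera call takes 0.05 s, during which the arm holds its last target. There are 200 camera calls.

## Working session

There is one attempt and no reset: what is moved stays moved. The work goes in short steps, Python scripts to look and compute and a shell command to move; the robot and the scene stay as the last step left them, time stands still between calls to the robot, and variables do not carry over. Pictures are saved under pics/ and viewed, at most 13 in all, crops included, and the job is handed in when it is done.

```bash
mkdir -p pics; python3 - <<'E'
from workcell import ctrl
import cv2, json
for c in("side","top"):
    im=ctrl.get_image(c); cv2.imwrite(f"pics/{c}0.png",cv2.cvtColor(im,cv2.COLOR_RGB2BGR))
    i=ctrl.camera_info(c); print(c,i["camera_matrix"],i["world_from_camera"],[k for k in i])
    for l in["rack","purple_center","teal_center","amber_center","keeper_handle","bowl","orb"]:
        print(l,[(round(d["score"],2),[round(v) for v in d["rect"]]) for d in ctrl.look_for(c,l)[:4]])
o=ctrl.get_obs();print(o["ee_pos"],o["orientation"],o["t"],ctrl.hold_point_z)
E
```

```text
side [[372.77231511   0.         256.1464754 ]
 [  0.         372.77231511 191.94790277]
 [  0.           0.           1.        ]] [[-9.97515030e-01  3.81288044e-02 -5.92449107e-02  4.43577695e+02]
 [-7.04379916e-02 -5.57640996e-01  8.27088272e-01  8.64115896e+02]
 [-1.50150400e-03  8.29206075e-01  5.58940991e-01  6.77682962e+02]
 [ 0.00000000e+00  0.00000000e+00  0.00000000e+00  1.00000000e+00]] ['camera_matrix', 'world_from_camera']
rack [(0.69, [188, 153, 260, 267])]
purple_center [(0.94, [210, 215, 246, 246]), (0.72, [177, 275, 221, 313]), (0.68, [190, 151, 260, 269])]
teal_center [(0.81, [267, 206, 293, 223]), (0.64, [262, 242, 305, 274]), (0.61, [215, 190, 245, 217])]
amber_center [(0.77, [228, 167, 230, 195])]
keeper_handle []
bowl [(0.89, [292, 142, 328, 167]), (0.21, [192, 152, 258, 271])]
orb [(0.54, [192, 149, 257, 269])]
top [[369.99725861   0.         257.65746098]
 [  0.         369.99725861 188.40514408]
 [  0.           0.           1.        ]] [[ 4.61019535e-04  9.89446820e-01 -1.44895746e-01  3.51538374e+02]
 [-9.99993062e-01 -7.94453624e-05 -3.72421767e-03  1.06001786e+01]
 [-3.69642662e-03  1.44896458e-01  9.89439919e-01  1.04127655e+03]
 [ 0.00000000e+00  0.00000000e+00  0.00000000e+00  1.00000000e+00]] ['camera_matrix', 'world_from_camera']
rack [(0.75, [188, 130, 331, 185])]
purple_center [(0.84, [143, 132, 186, 170]), (0.75, [190, 144, 228, 178]), (0.49, [234, 143, 273, 179]), (0.25, [184, 128, 332, 185])]
teal_center [(0.87, [231, 145, 274, 178]), (0.8, [185, 197, 224, 237]), (0.74, [253, 202, 279, 226]), (0.22, [184, 129, 333, 184])]
amber_center [(0.55, [278, 144, 315, 155])]
keeper_handle [(0.78, [220, 131, 332, 153])]
bowl [(0.77, [377, 229, 423, 279])]
orb [(0.76, [392, 116, 424, 144]), (0.2, [375, 226, 424, 280])]
[ 143.59020082 -608.27518248  222.70968229] [3.12047512e+00 3.63206425e-01 2.64361669e-05] 0.8 18.700000000000003
```

View pics/side0.png

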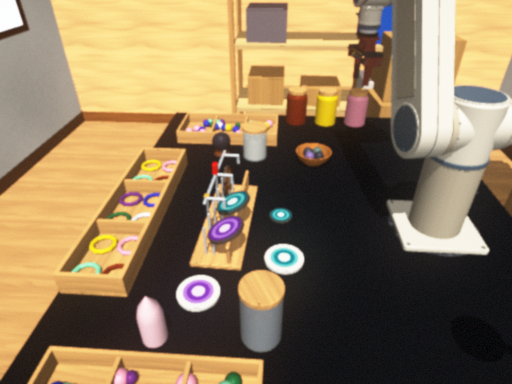

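View pics/top0.png

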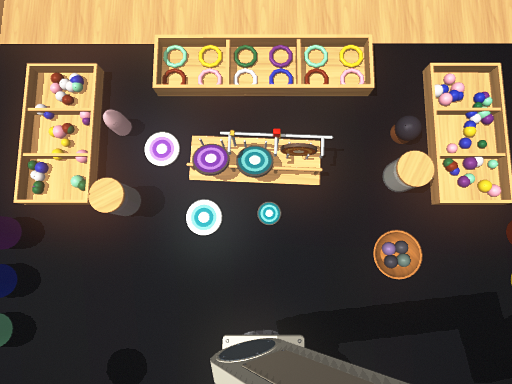

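```bash
cat > h.py <<'E'
from workcell import ctrl
import numpy as np, cv2
def ray(c,u,v):
    i=ctrl.camera_info(c);K=np.array(i["camera_matrix"]);T=np.array(i["world_from_camera"])
    d=np.linalg.solve(K,[u,v,1.]);return T[:3,3],T[:3,:3]@(d*[1,-1,-1])
def at(c,u,v,z):
    o,d=ray(c,u,v);return o+d*(z-o[2])/d[2]
def proj(c,p):
    i=ctrl.camera_info(c);K=np.array(i["camera_matrix"]);T=np.array(i["world_from_camera"])
    q=T[:3,:3].T@(np.array(p)-T[:3,3])*[1,-1,-1];q=K@q;return q[:2]/q[2]
def pic(c,name,box=None,s=1):
    im=cv2.cvtColor(ctrl.get_image(c),cv2.COLOR_RGB2BGR)
    if box:im=im[box[1]:box[3],box[0]:box[2]]
    cv2.imwrite("pics/"+name,cv2.resize(im,None,fx=s,fy=s,interpolation=cv2.INTER_CUBIC));
E
python3 - <<'E'
import cv2,numpy as np
from h import *
a=cv2.imread("pics/top0.png")[120:244,180:340];b=cv2.imread("pics/side0.png")[140:280,180:310]
cv2.imwrite("pics/topc.png",cv2.resize(a,None,fx=4.8,fy=4.8,interpolation=2))
for c in("top","side"):
    im=cv2.imread(f"pics/{c}0.png");h=cv2.cvtColor(im,cv2.COLOR_BGR2HSV)
    r=((h[...,0]<6)|(h[...,0]>174))&(h[...,1]>180)&(h[...,2]>110)
    n,l,s,ce=cv2.connectedComponentsWithStats(r.astype(np.uint8))
    for k in range(1,n):
        if s[k,4]>5 and 190<ce[k][0]<300 and 120<ce[k][1]<200:print(c,s[k],ce[k],at(c,*ce[k],150))
    # board fit: wood coloured mask
    w=((h[...,0]>8)&(h[...,0]<28)&(h[...,1]>60)&(h[...,2]>120)).astype(np.uint8)
    box=(186,133,334,188) if c=="top" else(185,150,262,272)
    m=np.zeros_like(w);m[box[1]:box[3],box[0]:box[2]]=w[box[1]:box[3],box[0]:box[2]]
    n,l,s,ce=cv2.connectedComponentsWithStats(m);k=1+np.argmax(s[1:,4])
    pts=np.argwhere(l>0)[:,::-1].astype(np.float32)
    hull=cv2.convexHull(pts)[:,0];print(c,"hull",hull.astype(int).tolist())
E
```

```text
top [273 128   8   9  54] [276.25925926 131.66666667] [624.84270497 -32.29867782 150.        ]
top hull [[322, 170], [319, 184], [298, 184], [273, 183], [200, 180], [189, 179], [186, 164], [192, 135], [230, 133], [280, 133], [319, 140], [320, 141], [322, 169]]
side [211 161   7  13  66] [214.01515152 167.12121212] [626.46839953 -33.19450271 150.        ]
side hull [[261, 271], [250, 271], [224, 269], [200, 267], [191, 266], [190, 265], [189, 263], [185, 152], [185, 150], [226, 152], [247, 170], [248, 171], [257, 186], [261, 270]]
```

View pics/topc.png

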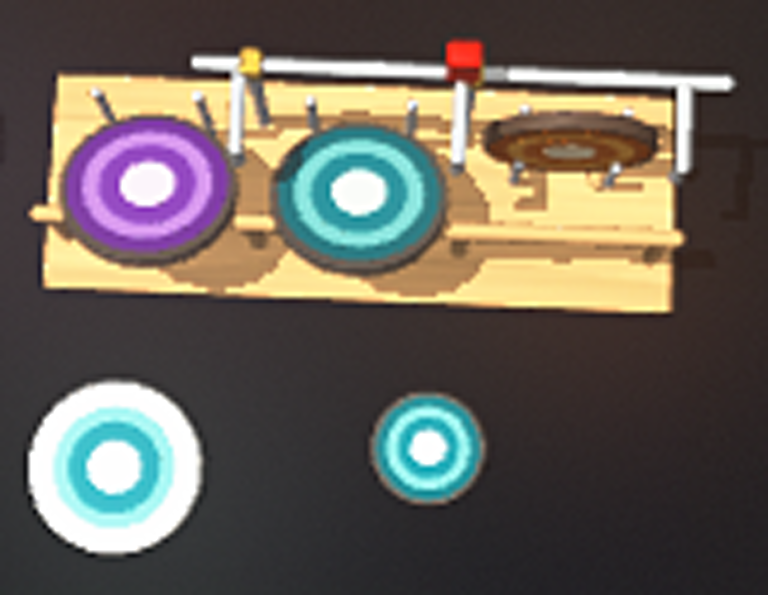

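```bash
python3 - <<'E'
from h import *
from scipy.optimize import least_squares
f=lambda x,y:(x/4.8+180-.4,y/4.8+120-.4)
obs=[("top",*f(58,73),(65,185,12)),("top",*f(42,288),(-65,185,12)),("top",*f(671,313),(-65,-185,12)),("top",*f(32,213),(-33,185,67)),("top",*f(683,238),(-33,-185,67)),
("top",276.26,131.67,(40,-59,151)),("side",214.0,167.1,(40,-59,148)),
("top",*f(525,110),(31,-118+28,98)),("top",*f(312,102),(31,28,98)),("top",*f(413,105),(31,-28,98)),("top",*f(97,93),(31,146,98)),("top",*f(199,97),(31,90,98))]
def W(p,q):
    c,s=np.cos(p[2]),np.sin(p[2]);return np.array([p[0]+c*q[0]-s*q[1],p[1]+s*q[0]+c*q[1],q[2]])
def r(p):return np.concatenate([proj(c,W(p,q))-[u,v] for c,u,v,q in obs])
s=least_squares(r,[580,30,0],x_scale=[100,100,1],loss="soft_l1");print(s.x,r(s.x).reshape(-1,2).round(1).tolist())
np.save("rack.npy",s.x)
for n,q in dict(purple_edge=(-65,118,83),teal_edge=(-65,0,83),handle=(40,-59,148),pc=(-20,118,75),tc=(-20,0,75)).items():
    w=W(s.x,q);print(n,w.round(1),proj("top",w).round(1),proj("side",w).round(1))
from scipy.spatial.transform import Rotation as R
print(R.from_rotvec(ctrl.get_obs()["orientation"]).as_matrix().round(3))
E
```

```text
[ 5.85341749e+02  2.27361146e+01 -3.85709182e-02] [[-0.3, 0.2], [0.0, -0.0], [0.1, -0.3], [-1.0, 0.4], [1.1, 0.4], [2.2, 0.6], [1.5, -0.1], [0.2, -0.6], [-0.4, -0.6], [-0.1, -0.4], [-0.4, -0.3], [-0.4, -0.4]]
purple_edge [524.9 143.2  83. ] [208.7 176. ] [244.4 227.1]
teal_edge [520.4  25.2  83. ] [253.5 177.7] [250.1 200. ]
handle [623.  -37.8 148. ] [278.4 132.6] [215.5 167. ]
pc [569.9 141.4  75. ] [210.1 159.9] [226.8 228.3]
tc [565.4  23.5  75. ] [254.2 161.6] [234.1 201.4]
[[ 0.973  0.23   0.   ]
 [ 0.23  -0.973 -0.   ]
 [ 0.     0.    -1.   ]]
```

The top and side crops show three teal candidates. In the top view they are the rack slice (255,160), a white-rimmed one (204,217) and a small one on the counter (269,213). The large rack slice that isn't white is the one meant. The purple slice is in the rack at (210,160), and the white look-alike is at (162,149). From left to right, that puts purple at rack y = +118, teal at 0 and amber at -118. I'll start by moving over to the rack.

```bash
cat > d.py <<'E'
import sys
from h import *
from scipy.spatial.transform import Rotation as R
p=np.load("rack.npy");c,s=np.cos(p[2]),np.sin(p[2])
def state():
    o=ctrl.get_obs();e=np.array(o["ee_pos"]);M=R.from_rotvec(o["orientation"]);d=e-[p[0],p[1],0]
    Mr=R.from_euler("z",-p[2])*M
    print("t",round(o["t"],2),"rack tcp",np.round([c*d[0]+s*d[1],-s*d[0]+c*d[1],d[2]],1),"toolz",Mr.as_matrix()[:,2].round(2),"F",np.round(o["ft_force"],1),"w",round(o["width"],1),"q",np.round(o["qpos"],2));return e,M
def delta(x,y,z,pitch,roll=0):
    e,M=state();w=np.array([p[0]+c*x-s*y,p[1]+s*x+c*y,z])
    G=R.from_euler("z",p[2])*R.from_matrix(np.array([[1,0,0],[0,-1,0],[0,0,-1.]]))*R.from_euler("z",roll)*R.from_euler("y",np.radians(pitch))
    print("trans",M.inv().apply(w-e).round(1).tolist(),"ang",(M.inv()*G).as_rotvec().round(3).tolist())
if __name__=="__main__":
    a=[float(v) for v in sys.argv[1:]]
    delta(*a) if a else state()
E
python3 -m creep '[{"translation":[450,-547,0],"angular":[0,0,0.27],"jaw":0.35},{"translation":[450,-547,0],"angular":[0,0,0.27],"jaw":0.35},{"translation":[450,-547,0],"angular":[0,0,0.27],"jaw":0.35},{"translation":[450,-547,0],"angular":[0,0,0.27],"jaw":0.35},{"translation":[450,-547,0],"angular":[0,0,0.27],"jaw":0.35},{"translation":[450,-547,0],"angular":[0,0,0.27],"jaw":0.35},{"translation":[450,-547,0],"angular":[0,0,0.27],"jaw":0.35},{"translation":[450,-547,0],"angular":[0,0,0.27],"jaw":0.35}]'; python3 d.py -130 0 150 45
```

```text
t: 1.8
ee_pos: [364.9, -157.8, 223.2]
orientation: [3.14, -0.061, 0.002]
ft_force: [1.0, -0.9, -1.0]
width: 30.5
grasp_force: 0.0
t 1.8 rack tcp [-213.3 -188.9  223.2] toolz [ 0. -0. -1.] F [ 1.  -0.9 -1. ] w 30.5 q [-0.44  0.08  2.1  -0.    0.96  1.17]
trans [83.2, -189.0, 73.2] ang [0.001, 0.784, 0.0]
```

```bash
python3 -m creep '[{"translation":[83,-189,73],"angular":[0,0.784,0],"jaw":0.35},{"translation":[83,-189,73],"angular":[0,0.784,0],"jaw":0.35},{"translation":[83,-189,73],"angular":[0,0.784,0],"jaw":0.35},{"translation":[83,-189,73],"angular":[0,0.784,0],"jaw":0.35},{"translation":[83,-189,73],"angular":[0,0.784,0],"jaw":0.35},{"translation":[83,-189,73],"angular":[0,0.784,0],"jaw":0.35},{"translation":[83,-189,73],"angular":[0,0.784,0],"jaw":0.35},{"translation":[83,-189,73],"angular":[0,0.784,0],"jaw":0.35}]'; python3 d.py -95 0 62 45;python3 d.py -61 0 65 45
```

```text
t: 2.8
ee_pos: [440.0, -74.7, 215.3]
orientation: [2.736, 0.248, 0.906]
ft_force: [4.4, -1.9, 4.0]
width: 30.9
grasp_force: 0.0
t 2.8 rack tcp [-141.5 -102.9  215.3] toolz [ 0.61 -0.16 -0.78] F [ 4.4 -1.9  4. ] w 30.9 q [-0.12 -0.    2.44 -1.31  0.11  2.54]
trans [-22.4, -136.1, 131.3] ang [0.14, 0.139, 0.282]
t 2.8 rack tcp [-141.5 -102.9  215.3] toolz [ 0.61 -0.16 -0.78] F [ 4.4 -1.9  4. ] w 30.9 q [-0.12 -0.    2.44 -1.31  0.11  2.54]
trans [5.9, -131.2, 149.7] ang [0.14, 0.139, 0.282]
```

```bash
cat > fk.py <<'E'
import numpy as np
from scipy.spatial.transform import Rotation as R
from workcell import ctrl
P=[603,426,150,280.]
def fk(q,P=P):
    q1,q2,q3,q4,q5,q6=q;L2,L3,d1,Lt=P
    M=R.from_euler("ZYZYZ",[q1,q2+q3,q4,q5,q6+np.pi/2])
    w=R.from_euler("z",q1).apply([L2*np.sin(q2)+L3*np.sin(q2+q3),0,d1+L2*np.cos(q2)+L3*np.cos(q2+q3)])
    return w+M.apply([0,0,Lt]),M
def to(q):
    o=ctrl.get_obs();f0,M0=fk(o["qpos"]);f,M=fk(q);e=np.array(o["ee_pos"]);Mo=R.from_rotvec(o["orientation"])
    off=e-f0 # model bias
    print("trans",Mo.inv().apply(f-f0).round().astype(int).tolist(),"ang",(Mo.inv()*M).as_rotvec().round(2).tolist(),"tcp",(f+off).round())
if __name__=="__main__":
    o=ctrl.get_obs();f,M=fk(o["qpos"]);print(f-o["ee_pos"],(M.inv()*R.from_rotvec(o["orientation"])).as_rotvec())
E
python3 fk.py; python3 -c "
from fk import *
to([-.04,.1,2.35,0,.45,1.57])"
```

```text
Traceback (most recent call last):
  File "fk.py", line 15, in <module>
    o=ctrl.get_obs();f,M=fk(o["qpos"]);print(f-o["ee_pos"],(M.inv()*R.from_rotvec(o["orientation"])).as_rotvec())
                         ~~^^^^^^^^^^^
  File "fk.py", line 7, in fk
    M=R.from_euler("ZYZYZ",[q1,q2+q3,q4,q5,q6+np.pi/2])
  File "scipy/spatial/transform/_rotation.pyx", line 1413, in scipy.spatial.transform._rotation.Rotation.from_euler
ValueError: Expected axis specification to be a non-empty string of upto 3 characters, got ZYZYZ
Traceback (most recent call last):
  File "fk.py", line 11, in to
    o=ctrl.get_obs();f0,M0=fk(o["qpos"]);f,M=fk(q);e=np.array(o["ee_pos"]);Mo=R.from_rotvec(o["orientation"])
                           ~~^^^^^^^^^^^
  File "fk.py", line 7, in fk
    M=R.from_euler("ZYZYZ",[q1,q2+q3,q4,q5,q6+np.pi/2])
  File "scipy/spatial/transform/_rotation.pyx", line 1413, in scipy.spatial.transform._rotation.Rotation.from_euler
ValueError: Expected axis specification to be a non-empty string of upto 3 characters, got ZYZYZ
```

```bash
sed -i 's/M=R.from_euler("ZYZYZ",.*/M=R.from_euler("ZYZ",[q1,q2+q3,q4])*R.from_euler("YZ",[q5,q6+np.pi\/2])/' fk.py
python3 fk.py; python3 -c "
from fk import *
to([-.04,.1,2.35,-0.6,.45,2.17])
to([-.04,.1,2.35,0,.45,1.57])"
```

```text
[ 1.36636706 -9.03045807 -4.44495997] [ 4.16333634e-17  1.70002901e-16 -5.27355937e-16]
trans [-50, -14, 19] ang [-0.05, -0.36, 0.25] tcp [411. -76. 168.]
trans [-52, -86, 9] ang [0.21, -0.4, 0.24] tcp [397.  -7. 154.]
```

```bash
python3 -m creep '[{"translation":[-25,-7,10],"angular":[-0.02,-0.18,0.12],"jaw":0.35},{"translation":[-50,-14,19],"angular":[-0.05,-0.36,0.25],"jaw":0.35},{"translation":[-50,-14,19],"angular":[-0.05,-0.36,0.25],"jaw":0.35},{"translation":[-51,-50,14],"angular":[0.08,-0.38,0.25],"jaw":0.35},{"translation":[-52,-86,9],"angular":[0.21,-0.4,0.24],"jaw":0.35},{"translation":[-52,-86,9],"angular":[0.21,-0.4,0.24],"jaw":0.35},{"translation":[-52,-86,9],"angular":[0.21,-0.4,0.24],"jaw":0.35},{"translation":[-52,-86,9],"angular":[0.21,-0.4,0.24],"jaw":0.35}]'; python3 d.py; python3 -c "
from fk import *
for a in np.arange(1,9)*.2: to([-.04,.1,2.35,a,.45,1.57-a])"
```

```text
t: 3.8
ee_pos: [397.1, -6.2, 154.3]
orientation: [3.114, -0.069, 0.378]
ft_force: [-0.3, 0.4, 0.4]
width: 30.9
grasp_force: 0.0
t 3.8 rack tcp [-187.   -36.1  154.3] toolz [ 0.24  0.   -0.97] F [-0.3  0.4  0.4] w 30.9 q [-0.05  0.11  2.31  0.01  0.47  1.56]
trans [-14, -27, 1] ang [0.09, 0.01, -0.03] tcp [385.  21. 150.]
trans [-8, -50, -2] ang [0.17, 0.03, -0.04] tcp [391.  44. 155.]
trans [3, -71, -7] ang [0.25, 0.08, -0.06] tcp [401.  65. 162.]
trans [17, -90, -14] ang [0.31, 0.13, -0.08] tcp [414.  83. 172.]
trans [34, -105, -22] ang [0.37, 0.2, -0.09] tcp [429.  98. 184.]
trans [53, -116, -32] ang [0.41, 0.28, -0.1] tcp [446. 108. 198.]
trans [74, -123, -42] ang [0.43, 0.37, -0.1] tcp [464. 114. 213.]
trans [96, -125, -53] ang [0.44, 0.45, -0.11] tcp [483. 115. 229.]
```

```bash
python3 -m creep '[{"translation":[-14,-27,1],"angular":[0.09,0.01,-0.03],"jaw":0.35},{"translation":[-8,-50,-2],"angular":[0.17,0.03,-0.04],"jaw":0.35},{"translation":[3,-71,-7],"angular":[0.25,0.08,-0.06],"jaw":0.35},{"translation":[17,-90,-14],"angular":[0.31,0.13,-0.08],"jaw":0.35},{"translation":[34,-105,-22],"angular":[0.37,0.2,-0.09],"jaw":0.35},{"translation":[53,-116,-32],"angular":[0.41,0.28,-0.1],"jaw":0.35},{"translation":[74,-123,-42],"angular":[0.43,0.37,-0.1],"jaw":0.35},{"translation":[96,-125,-53],"angular":[0.44,0.45,-0.11],"jaw":0.35}]'; python3 d.py; python3 -c "
from fk import *
for a in 1.6+np.arange(1,9)*.19: to([-.04,.1,2.35,a,.45,1.57-a])"
```

```text
t: 4.8
ee_pos: [483.1, 115.2, 229.2]
orientation: [-2.561, -0.166, -0.948]
ft_force: [0.1, -1.4, 0.1]
width: 30.9
grasp_force: 0.0
t 4.8 rack tcp [-105.7   88.5  229.2] toolz [ 0.58  0.43 -0.69] F [ 0.1 -1.4  0.1] w 30.9 q [-0.08  0.11  2.37  1.62  0.47 -0.09]
trans [33, -10, 2] ang [-0.01, 0.09, -0.02] tcp [507. 125. 253.]
trans [55, -4, -1] ang [-0.04, 0.16, -0.03] tcp [524. 117. 267.]
trans [75, 6, -6] ang [-0.08, 0.24, -0.05] tcp [539. 105. 280.]
trans [93, 20, -12] ang [-0.13, 0.3, -0.07] tcp [552.  90. 291.]
trans [108, 36, -20] ang [-0.19, 0.35, -0.08] tcp [562.  71. 300.]
trans [119, 54, -28] ang [-0.27, 0.39, -0.09] tcp [570.  51. 307.]
trans [126, 74, -38] ang [-0.35, 0.42, -0.09] tcp [575.  29. 312.]
trans [128, 95, -48] ang [-0.43, 0.43, -0.1] tcp [576.   6. 314.]
```

The wrist is flipping as planned, so I'll continue.

```bash
python3 -m creep '[{"translation":[33,-10,2],"angular":[-0.01,0.09,-0.02],"jaw":0.35},{"translation":[55,-4,-1],"angular":[-0.04,0.16,-0.03],"jaw":0.35},{"translation":[75,6,-6],"angular":[-0.08,0.24,-0.05],"jaw":0.35},{"translation":[93,20,-12],"angular":[-0.13,0.3,-0.07],"jaw":0.35},{"translation":[108,36,-20],"angular":[-0.19,0.35,-0.08],"jaw":0.35},{"translation":[119,54,-28],"angular":[-0.27,0.39,-0.09],"jaw":0.35},{"translation":[126,74,-38],"angular":[-0.35,0.42,-0.09],"jaw":0.35},{"translation":[128,95,-48],"angular":[-0.43,0.43,-0.1],"jaw":0.35}]'; python3 d.py -105 0 130 52;  python3 d.py -105 0 66 45
```

```text
t: 5.8
ee_pos: [575.3, 4.8, 313.2]
orientation: [2.634, -0.041, 1.686]
ft_force: [0.4, 0.1, 0.0]
width: 30.9
grasp_force: 0.0
t 5.8 rack tcp [ -9.3 -18.3 313.2] toolz [ 0.91  0.01 -0.42] F [0.4 0.1 0. ] w 30.9 q [ 0.    0.1   2.38  3.2   0.48 -1.61]
trans [-206.4, -18.8, -10.0] ang [-0.009, -0.231, 0.003]
t 5.8 rack tcp [ -9.3 -18.3 313.2] toolz [ 0.91  0.01 -0.42] F [0.4 0.1 0. ] w 30.9 q [ 0.    0.1   2.38  3.2   0.48 -1.61]
trans [-264.6, -18.6, 16.8] ang [-0.009, -0.353, 0.003]
```

```bash
python3 d.py -85 0 140 40 | tail -1; python3 d.py -85 0 64 40|tail -1
```

```text
trans [-189.0, -18.6, 4.0] ang [-0.009, -0.441, 0.004]
trans [-258.0, -18.4, 35.8] ang [-0.009, -0.441, 0.004]
```

```bash
python3 -m creep '[{"translation":[-60,-6,1],"angular":[-0.003,-0.14,0],"jaw":0.35},{"translation":[-120,-12,2],"angular":[-0.006,-0.3,0.002],"jaw":0.35},{"translation":[-180,-19,4],"angular":[-0.009,-0.441,0.004],"jaw":0.35},{"translation":[-189,-19,4],"angular":[-0.009,-0.441,0.004],"jaw":0.35},{"translation":[-220,-18,18],"angular":[-0.009,-0.441,0.004],"jaw":0.35},{"translation":[-245,-18,30],"angular":[-0.009,-0.441,0.004],"jaw":0.35},{"translation":[-258,-18,36],"angular":[-0.009,-0.441,0.004],"jaw":0.35},{"translation":[-258,-18,36],"angular":[-0.009,-0.441,0.004],"jaw":0.35}]'; python3 d.py -62 0 65 40; python3 -c "
from h import *
pic('side','s1.png',(180,130,340,250),5)"
```

```text
t: 6.8
ee_pos: [500.7, 26.4, 63.7]
orientation: [2.942, -0.056, 1.071]
ft_force: [-0.6, -0.0, -0.8]
width: 30.8
grasp_force: 0.0
t 6.8 rack tcp [-84.7   0.4  63.7] toolz [ 0.64  0.   -0.77] F [-0.6 -0.  -0.8] w 30.8 q [ 0.07  0.55  2.41  3.28  0.53 -1.6 ]
trans [18.3, 0.5, 13.6] ang [-0.003, -0.0, -0.0]
```

View pics/s1.png

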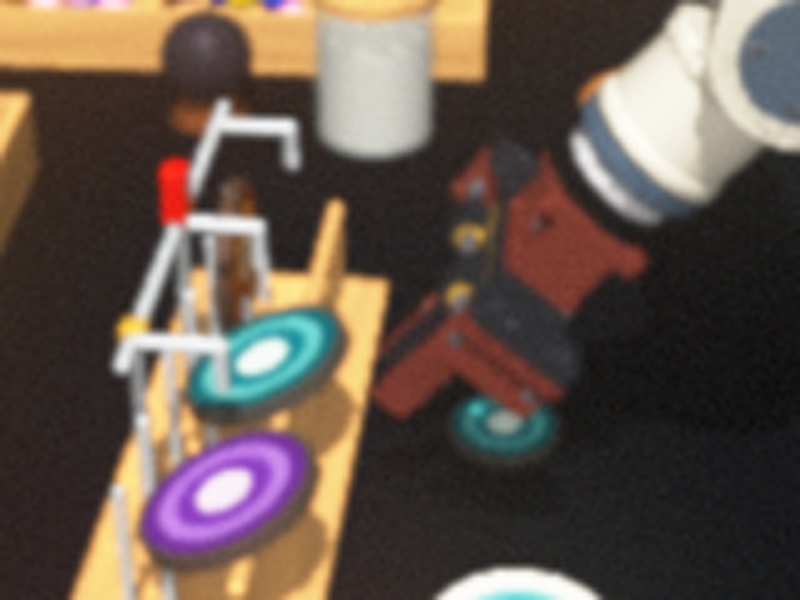

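The side view shows both fingers in front of the rack at about crop (400,400), level with and just below the teal slice's front edge at (345,340). Next I'll slide under the edge and start lifting.

```bash
python3 -m creep '[{"translation":[9,0,7],"angular":[0,0,0],"jaw":0.35},{"translation":[18,0,13.5],"angular":[0,0,0],"jaw":0.35},{"translation":[24,0,12],"angular":[0,0,0],"jaw":0.35},{"translation":[31,0,10],"angular":[0,0,0],"jaw":0.35},{"translation":[37,0,8.5],"angular":[0,0,0],"jaw":0.35},{"translation":[44,0,6],"angular":[0,0,0],"jaw":0.35},{"translation":[50,0,4],"angular":[0,0,0],"jaw":0.35},{"translation":[56,0,2.5],"angular":[0,0,0],"jaw":0.35}]'; python3 d.py -19 0 107 40; python3 -c "
from h import *
pic('side','s2.png',(180,130,340,250),5)"
```

```text
t: 7.85
ee_pos: [545.2, 24.6, 98.3]
orientation: [2.941, -0.056, 1.07]
ft_force: [-0.2, -0.4, -1.4]
width: 30.6
grasp_force: 0.3
t 7.85 rack tcp [-40.2   0.3  98.3] toolz [ 0.64  0.   -0.77] F [-0.2 -0.4 -1.4] w 30.6 q [ 0.06  0.46  2.32  3.32  0.34 -1.67]
trans [21.8, 0.3, 6.9] ang [-0.002, 0.0, -0.0]
```

View pics/s2.png

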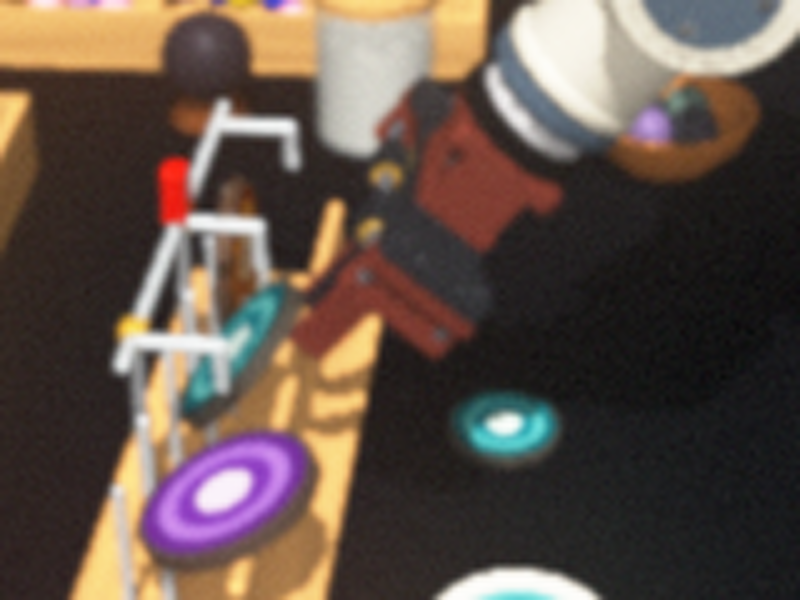

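```bash
python3 -m creep '[{"translation":[6,0,2],"angular":[0,0.05,0],"jaw":0.35},{"translation":[12,0,3.5],"angular":[0,0.1,0],"jaw":0.35},{"translation":[17.5,0,6.5],"angular":[0,0.14,0],"jaw":0.35},{"translation":[22.5,0,9.5],"angular":[0,0.17,0],"jaw":0.35},{"translation":[23,0,15],"angular":[0,0.17,0],"jaw":0.35},{"translation":[23.5,0,20],"angular":[0,0.17,0],"jaw":0.35},{"translation":[25.5,0,25],"angular":[0,0.17,0],"jaw":0.35},{"translation":[27.5,0,30],"angular":[0,0.17,0],"jaw":0.35}]'; python3 d.py 9 0 93 50; python3 -c "
from h import *
pic('side','s3.png',(180,130,340,250),5)"
```

```text
t: 8.9
ee_pos: [585.8, 23.1, 92.5]
orientation: [2.837, -0.054, 1.315]
ft_force: [-1.5, -0.4, 0.0]
width: 30.7
grasp_force: 0.1
t 8.9 rack tcp [ 0.5  0.3 92.5] toolz [ 0.76  0.   -0.65] F [-1.5 -0.4  0. ] w 30.7 q [ 0.06  0.58  2.32  3.26  0.63 -1.61]
trans [5.9, 0.4, 6.2] ang [-0.002, 0.005, -0.001]
```

View pics/s3.png

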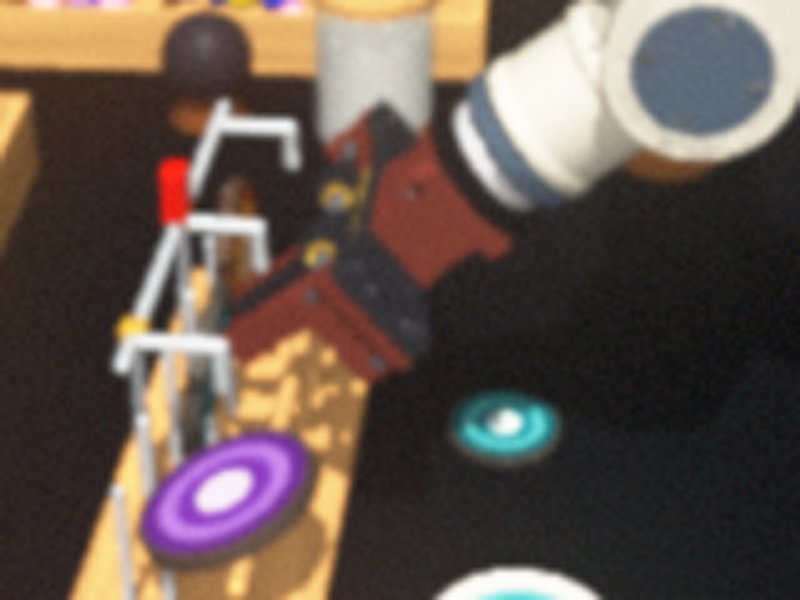

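```bash
python3 -m creep '[{"translation":[2,0,2.5],"angular":[0,0,0],"jaw":0.35},{"translation":[4,0,5],"angular":[0,0,0],"jaw":0.35},{"translation":[6,0,7],"angular":[0,0,0],"jaw":0.35},{"translation":[6,0,7],"angular":[0,0,0],"jaw":0.35},{"translation":[0,0,0],"angular":[0,0,0],"jaw":0.35},{"translation":[-8,0,-15],"angular":[0,0,0],"jaw":0.35},{"translation":[-20,0,-40],"angular":[0,0,0],"jaw":0.35},{"translation":[-32,0,-65],"angular":[0,0,0],"jaw":0.35}]'; python3 d.py -85 118 140 40;python3 d.py -85 118 64 40; python3 -c "
from h import *
pic('side','s4.png',(180,130,340,250),5)"
```

```text
t: 9.95
ee_pos: [512.9, 25.6, 110.3]
orientation: [2.838, -0.054, 1.313]
ft_force: [-0.0, -0.5, 0.8]
width: 30.8
grasp_force: 0.0
t 9.95 rack tcp [-7.250e+01  1.000e-01  1.103e+02] toolz [ 0.76  0.   -0.65] F [-0.  -0.5  0.8] w 30.8 q [ 0.08  0.52  2.46  3.28  0.71 -1.6 ]
trans [14.5, -117.9, -28.5] ang [-0.002, -0.168, -0.0]
t 9.95 rack tcp [-7.250e+01  1.000e-01  1.103e+02] toolz [ 0.76  0.   -0.65] F [-0.  -0.5  0.8] w 30.8 q [ 0.08  0.52  2.46  3.28  0.71 -1.6 ]
trans [-43.4, -117.8, 20.7] ang [-0.002, -0.168, -0.0]
```

View pics/s4.png

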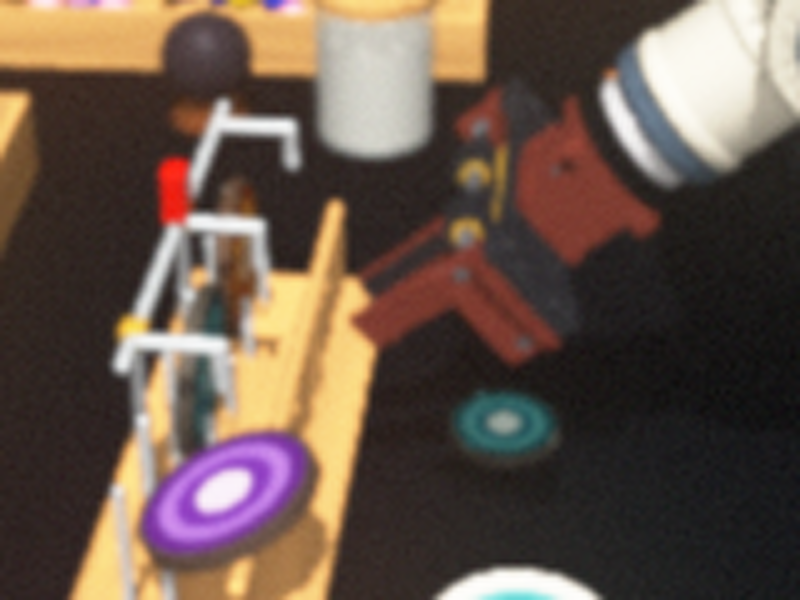

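Teal now stands between its tines at crop (205,370), upright like amber at (237,250). I'll do purple the same way.

```bash
python3 -m creep '[{"translation":[10,-40,-28],"angular":[0,-0.05,0],"jaw":0.35},{"translation":[14,-80,-28],"angular":[0,-0.11,0],"jaw":0.35},{"translation":[14,-118,-28],"angular":[0,-0.168,0],"jaw":0.35},{"translation":[0,-118,-17],"angular":[0,-0.168,0],"jaw":0.35},{"translation":[-20,-118,1],"angular":[0,-0.168,0],"jaw":0.35},{"translation":[-35,-118,14],"angular":[0,-0.168,0],"jaw":0.35},{"translation":[-43,-118,21],"angular":[0,-0.168,0],"jaw":0.35},{"translation":[-43,-118,21],"angular":[0,-0.168,0],"jaw":0.35}]'; python3 d.py -62 118 65 40;python3 d.py -40 118 98 40
```

```text
t: 11.0
ee_pos: [506.7, 143.7, 63.0]
orientation: [2.94, -0.055, 1.069]
ft_force: [-0.3, -0.8, 0.1]
width: 30.8
grasp_force: 0.0
t 11.0 rack tcp [-83.2 117.8  63. ] toolz [ 0.64  0.   -0.77] F [-0.3 -0.8  0.1] w 30.8 q [ 0.42  0.56  2.33  3.8   0.49 -1.8 ]
trans [17.5, -0.1, 12.1] ang [-0.001, 0.001, 0.001]
t 11.0 rack tcp [-83.2 117.8  63. ] toolz [ 0.64  0.   -0.77] F [-0.3 -0.8  0.1] w 30.8 q [ 0.42  0.56  2.33  3.8   0.49 -1.8 ]
trans [55.6, -0.1, 1.0] ang [-0.001, 0.001, 0.001]
```

```bash
python3 -m creep '[{"translation":[9,0,6],"angular":[0,0,0],"jaw":0.35},{"translation":[17.5,0,12],"angular":[0,0,0],"jaw":0.35},{"translation":[24,0,10.5],"angular":[0,0.02,0],"jaw":0.35},{"translation":[30.5,0,9],"angular":[0,0.04,0],"jaw":0.35},{"translation":[37,0,7],"angular":[0,0.06,0],"jaw":0.35},{"translation":[43.5,0,5],"angular":[0,0.08,0],"jaw":0.35},{"translation":[50,0,3],"angular":[0,0.1,0],"jaw":0.35},{"translation":[56,0,1],"angular":[0,0.1,0],"jaw":0.35}]'; for a in "-28.5 118 103.5 48" "-17 118 105.5 50" "-9.5 118 98 50" "0 118 93 50"; do python3 d.py $a; done; python3 -c "
from h import *
pic('side','s5.png',(180,130,340,250),5)"
```

```text
t: 12.0
ee_pos: [550.9, 142.4, 99.2]
orientation: [2.881, -0.054, 1.216]
ft_force: [-0.5, -1.1, -1.0]
width: 30.9
grasp_force: 0.3
t 12.0 rack tcp [-39.  118.3  99.2] toolz [ 0.72  0.   -0.7 ] F [-0.5 -1.1 -1. ] w 30.9 q [ 0.4   0.52  2.3   3.79  0.52 -1.84]
trans [10.4, 0.3, 4.5] ang [-0.002, 0.039, 0.0]
t 12.0 rack tcp [-39.  118.3  99.2] toolz [ 0.72  0.   -0.7 ] F [-0.5 -1.1 -1. ] w 30.9 q [ 0.4   0.52  2.3   3.79  0.52 -1.84]
trans [19.9, 0.3, 11.3] ang [-0.002, 0.074, 0.0]
t 12.0 rack tcp [-39.  118.3  99.2] toolz [ 0.72  0.   -0.7 ] F [-0.5 -1.1 -1. ] w 30.9 q [ 0.4   0.52  2.3   3.79  0.52 -1.84]
trans [19.7, 0.3, 21.9] ang [-0.002, 0.074, 0.0]
t 12.0 rack tcp [-39.  118.3  99.2] toolz [ 0.72  0.   -0.7 ] F [-0.5 -1.1 -1. ] w 30.9 q [ 0.4   0.52  2.3   3.79  0.52 -1.84]
trans [22.8, 0.3, 32.2] ang [-0.002, 0.074, 0.0]
```

View pics/s5.png

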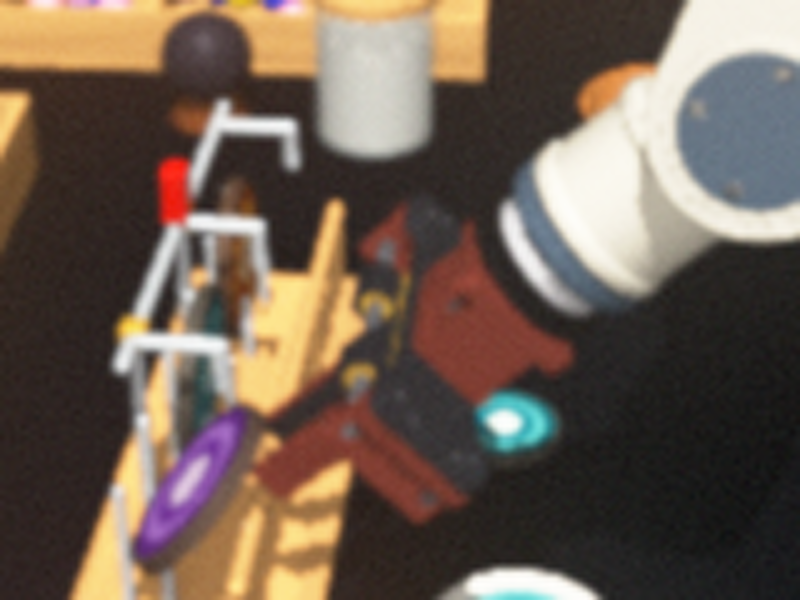

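Purple is about halfway up at crop (195,485), resting on the fingers. I'll keep going.

```bash
python3 -m creep '[{"translation":[5,0,2],"angular":[0,0.02,0],"jaw":0.35},{"translation":[10.5,0,4.5],"angular":[0,0.04,0],"jaw":0.35},{"translation":[15,0,8],"angular":[0,0.06,0],"jaw":0.35},{"translation":[20,0,11.5],"angular":[0,0.075,0],"jaw":0.35},{"translation":[20,0,17],"angular":[0,0.075,0],"jaw":0.35},{"translation":[20,0,22],"angular":[0,0.075,0],"jaw":0.35},{"translation":[21.5,0,27],"angular":[0,0.075,0],"jaw":0.35},{"translation":[23,0,32],"angular":[0,0.075,0],"jaw":0.35}]' && python3 d.py
python3 -m creep '[{"translation":[2,0,2.5],"angular":[0,0,0],"jaw":0.35},{"translation":[4,0,5],"angular":[0,0,0],"jaw":0.35},{"translation":[6,0,7],"angular":[0,0,0],"jaw":0.35},{"translation":[6,0,7],"angular":[0,0,0],"jaw":0.35},{"translation":[0,0,0],"angular":[0,0,0],"jaw":0.35},{"translation":[-8,0,-15],"angular":[0,0,0],"jaw":0.35},{"translation":[-20,0,-40],"angular":[0,0,0],"jaw":0.35},{"translation":[-32,0,-65],"angular":[0,0,0],"jaw":0.35}]'; python3 d.py; python3 -c "
from h import *
import cv2
a=cv2.cvtColor(ctrl.get_image('side'),4)[130:250,180:300];b=cv2.cvtColor(ctrl.get_image('top'),4)[115:195,180:340]
a=cv2.resize(a,(400,400),interpolation=2);b=cv2.resize(b,(400,200),interpolation=2)
cv2.imwrite('pics/s6.png',np.hstack([a,np.vstack([b,0*b])]))"
```

```text
t: 13.05
ee_pos: [590.5, 141.0, 93.3]
orientation: [2.832, -0.054, 1.324]
ft_force: [-0.7, -0.7, 0.3]
width: 30.4
grasp_force: 0.1
t 13.05 rack tcp [  0.6 118.3  93.3] toolz [ 0.77  0.   -0.64] F [-0.7 -0.7  0.3] w 30.4 q [ 0.37  0.6   2.25  3.7   0.61 -1.77]
t: 14.05
ee_pos: [517.7, 143.3, 110.7]
orientation: [2.833, -0.054, 1.323]
ft_force: [0.1, -0.2, -0.0]
width: 30.9
grasp_force: 0.0
t 14.05 rack tcp [-72.2 117.8 110.7] toolz [ 0.77  0.   -0.64] F [ 0.1 -0.2 -0. ] w 30.9 q [ 0.46  0.53  2.38  3.76  0.68 -1.74]
```

View pics/s6.png

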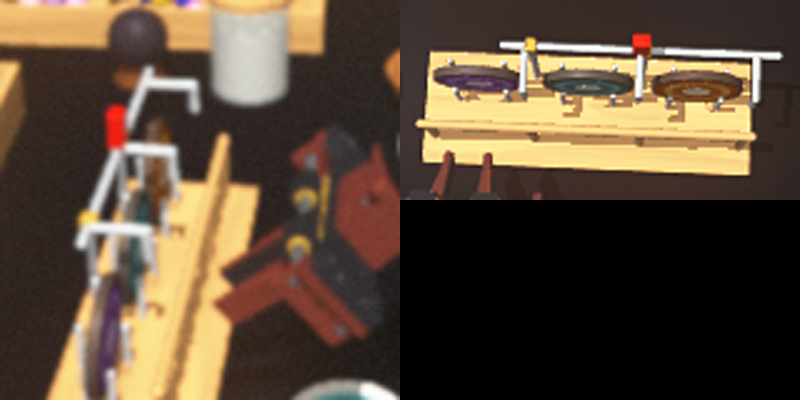

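All three slices now stand upright. In the top crop they are purple (478,80), teal (588,82) and amber (697,84). Next I'll go over the rack to the -y side of the red handle with the fingers shut.

```bash
for a in "-72 118 220 50" "44 -97 220 50" "44 -97 149 50"; do python3 d.py $a|tail -1; done; python3 -c "
from h import *
import cv2
from scipy.optimize import minimize_scalar
p=np.load('rack.npy');c,s=np.cos(p[2]),np.sin(p[2])
for cam in('top','side'):
    h=cv2.cvtColor(ctrl.get_image(cam),cv2.COLOR_RGB2HSV);r=((h[...,0]<6)|(h[...,0]>174))&(h[...,1]>180)&(h[...,2]>110);r[:120]=0;r[200:]=0;r[:,:190]=0;r[:,300:]=0
    n,l,st,ce=cv2.connectedComponentsWithStats(r.astype(np.uint8))
    for k in range(1,n):
        if st[k,4]>30:
            w=at(cam,*ce[k],150)-[p[0],p[1],0];print(cam,st[k],c*w[0]+s*w[1],-s*w[0]+c*w[1])"
```

```text
trans [85.1, -0.3, -69.1] ang [-0.002, 0.001, 0.002]
trans [159.4, 215.0, 19.2] ang [-0.002, 0.001, 0.002]
trans [105.0, 215.0, 64.9] ang [-0.002, 0.001, 0.002]
top [273 128   8   9  55] 41.567462393312965 -53.18802291732837
side [211 161   7  13  66] 43.25282185894793 -54.303118657700196
```

```bash
python3 -m creep '[{"translation":[43,0,-35],"angular":[0,0,0],"jaw":0},{"translation":[85,0,-69],"angular":[0,0,0],"jaw":0},{"translation":[102,50,-48],"angular":[0,0,0],"jaw":0},{"translation":[119,100,-27],"angular":[0,0,0],"jaw":0},{"translation":[136,150,-6],"angular":[0,0,0],"jaw":0},{"translation":[153,200,15],"angular":[0,0,0],"jaw":0},{"translation":[159,215,19],"angular":[0,0,0],"jaw":0},{"translation":[159,215,19],"angular":[0,0,0],"jaw":0}]'; python3 d.py 44 -97 149 50
```

```text
t: 15.25
ee_pos: [629.5, -78.1, 220.5]
orientation: [2.831, -0.056, 1.325]
ft_force: [0.6, 0.7, 0.4]
width: -0.2
grasp_force: 0.0
t 15.25 rack tcp [ 48.  -99.  220.5] toolz [ 0.77  0.   -0.64] F [0.6 0.7 0.4] w -0.2 q [-0.2   0.3   2.19  2.6   0.25 -1.15]
trans [-57.5, -2.0, 42.7] ang [-0.0, -0.003, -0.001]
```

```bash
python3 -m creep '[{"translation":[-20,-1,15],"angular":[0,0,0],"jaw":0},{"translation":[-40,-2,30],"angular":[0,0,0],"jaw":0},{"translation":[-57,-2,42.5],"angular":[0,0,0],"jaw":0},{"translation":[-57,-2,42.5],"angular":[0,0,0],"jaw":0},{"translation":[-57,-12,42.5],"angular":[0,0,0],"jaw":0},{"translation":[-57,-22,42.5],"angular":[0,0,0],"jaw":0},{"translation":[-57,-32,42.5],"angular":[0,0,0],"jaw":0},{"translation":[-57,-42,42.5],"angular":[0,0,0],"jaw":0}]'; python3 d.py 44 -25 149 50;python3 -c "
from h import *
import cv2
a=cv2.cvtColor(ctrl.get_image('side'),4)[130:250,180:300];b=cv2.cvtColor(ctrl.get_image('top'),4)[115:195,180:340]
a=cv2.resize(a,(400,400),interpolation=2);b=cv2.resize(b,(400,200),interpolation=2)
cv2.imwrite('pics/s7.png',np.hstack([a,np.vstack([b,0*b])]))"
```

```text
t: 16.25
ee_pos: [626.8, -33.6, 150.5]
orientation: [2.831, -0.055, 1.327]
ft_force: [1.2, -2.5, -0.9]
width: 1.0
grasp_force: 0.9
t 16.25 rack tcp [ 43.6 -54.7 150.5] toolz [ 0.77  0.   -0.64] F [ 1.2 -2.5 -0.9] w 1.0 q [-0.09  0.45  2.23  3.03  0.42 -1.51]
trans [-0.9, -29.7, 1.3] ang [-0.001, -0.004, -0.001]
```

View pics/s7.png

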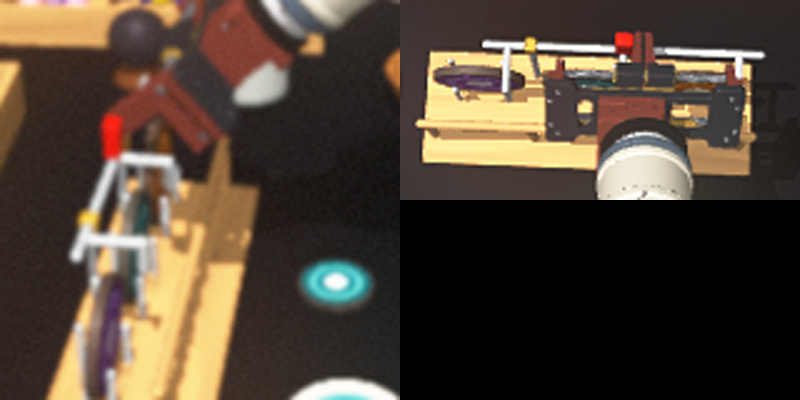

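The handle has moved about 17 mm towards closed, with the red block at crop (625,42), and the slices are undisturbed. I'll push on to the end stop.

```bash
python3 -m creep '[{"translation":[0,-6,0],"angular":[0,0,0],"jaw":0},{"translation":[0,-12,0],"angular":[0,0,0],"jaw":0},{"translation":[0,-18,0],"angular":[0,0,0],"jaw":0},{"translation":[0,-24,0],"angular":[0,0,0],"jaw":0},{"translation":[0,-29,0],"angular":[0,0,0],"jaw":0},{"translation":[0,-32,0],"angular":[0,0,0],"jaw":0},{"translation":[0,-34,0],"angular":[0,0,0],"jaw":0},{"translation":[0,-34,0],"angular":[0,0,0],"jaw":0}]'; cat > k.py <<'E'
from h import *
p=np.load('rack.npy');c,s=np.cos(p[2]),np.sin(p[2])
for cam in('top','side'):
    h=cv2.cvtColor(ctrl.get_image(cam),cv2.COLOR_RGB2HSV);r=((h[...,0]<6)|(h[...,0]>174))&(h[...,1]>180)&(h[...,2]>110);r[:120]=0;r[200:]=0;r[:,:190]=0;r[:,300:]=0
    n,l,st,ce=cv2.connectedComponentsWithStats(r.astype(np.uint8))
    for k in range(1,n):
        if st[k,4]>30:
            w=at(cam,*ce[k],150)-[p[0],p[1],0];print(cam,st[k],c*w[0]+s*w[1],-s*w[0]+c*w[1])
E
python3 k.py; python3 d.py
```

```text
t: 17.35
ee_pos: [626.8, 0.7, 148.9]
orientation: [2.833, -0.053, 1.323]
ft_force: [-0.2, 0.0, -0.5]
width: -0.1
grasp_force: 0.0
top [252 127   8   6  39] 44.13777606129522 -1.9871103848875484
side [208 170   7  14  81] 42.2136037630748 -4.154574467329038
t 17.45 rack tcp [ 42.2 -20.6 148.8] toolz [ 0.77  0.   -0.64] F [ 0.4 -0.5  0.1] w 0.1 q [-0.01  0.46  2.23  3.2   0.42 -1.6 ]
```

```bash
python3 -m creep '[{"translation":[0,-2,0],"angular":[0,0,0],"jaw":0},{"translation":[0,-4,0],"angular":[0,0,0],"jaw":0},{"translation":[0,-6,0],"angular":[0,0,0],"jaw":0},{"translation":[0,-8,0],"angular":[0,0,0],"jaw":0},{"translation":[0,-9,0],"angular":[0,0,0],"jaw":0},{"translation":[0,-10,0],"angular":[0,0,0],"jaw":0},{"translation":[0,-10,0],"angular":[0,0,0],"jaw":0},{"translation":[0,-10,0],"angular":[0,0,0],"jaw":0}]'; python3 k.py; python3 d.py
```

```text
t: 18.45
ee_pos: [626.8, 3.8, 148.9]
orientation: [2.829, -0.081, 1.322]
ft_force: [-3.2, -43.9, -0.2]
width: 0.4
grasp_force: 21.9
top [251 127   8   6  38] 44.17586905749397 0.7293516358269673
side [207 171   8  13  81] 42.721840565474736 -2.249238056452605
t 18.55 rack tcp [ 42.1 -17.3 148.9] toolz [ 0.77 -0.01 -0.64] F [ -4.4 -43.7  -0.5] w 0.3 q [ 0.01  0.46  2.23  3.25  0.43 -1.63]
```

The force jumped to 44 N, so the bar is on its end stop. I'll back off sideways and withdraw.

```bash
python3 -m creep '[{"translation":[0,10,0],"angular":[0,0,0],"jaw":0},{"translation":[0,30,0],"angular":[0,0,0],"jaw":0},{"translation":[25,30,-20],"angular":[0,0,0],"jaw":0},{"translation":[45,30,-50],"angular":[0,0,0],"jaw":0},{"translation":[45,30,-100],"angular":[0,0,0],"jaw":0},{"translation":[45,30,-150],"angular":[0,0,0],"jaw":0},{"translation":[45,30,-150],"angular":[0,0,0],"jaw":0},{"translation":[45,30,-150],"angular":[0,0,0],"jaw":0}]'; python3 k.py; python3 d.py; python3 -c "
from h import *
import cv2
a=cv2.cvtColor(ctrl.get_image('side'),4)[130:250,180:300];b=cv2.cvtColor(ctrl.get_image('top'),4)[115:195,180:340]
a=cv2.resize(a,(400,400),interpolation=2);b=cv2.resize(b,(400,200),interpolation=2)
cv2.imwrite('pics/s8.png',np.hstack([a,np.vstack([b,0*b])]))"
```

```text
t: 19.55
ee_pos: [540.4, -17.0, 277.0]
orientation: [2.83, -0.053, 1.332]
ft_force: [0.5, -0.4, 0.2]
width: 0.5
grasp_force: 0.0
top [251 127   8   6  39] 44.04338655043918 0.5035211090602001
side [207 171   7  13  70] 43.38079022202591 -0.644772278416833
t 19.65 rack tcp [-43.2 -41.5 275.9] toolz [ 0.77  0.   -0.64] F [-0.2 -0.   0.4] w 0.6 q [-0.07  0.03  2.33  2.9   0.11 -1.35]
```

View pics/s8.png

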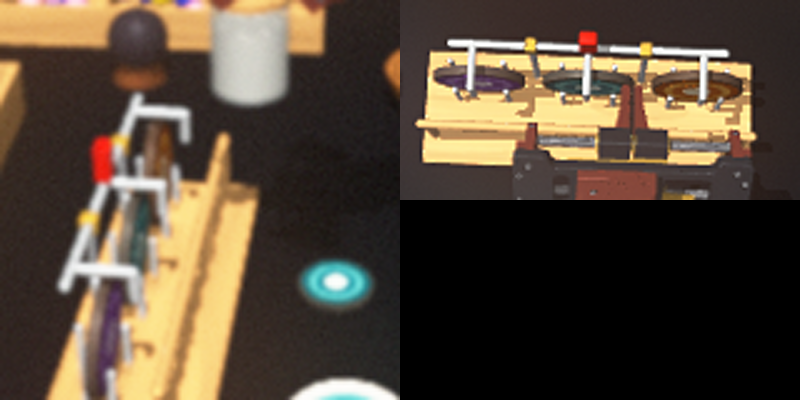

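All three slices stand upright with a hook in front of each (top crop x ≈ 470, 587 and 703). The keeper is closed, and the gripper is well above the rack and touching nothing.

```bash
python3 -c "
from workcell import ctrl
print(ctrl.close_job())"
```

```text
the job is handed in; nothing more can be done
None
```

The job is handed in: teal and purple stand upright beside amber, and the keeper bar is closed on its end stop with a hook in front of each slice; the hand-in call gave no verdict.

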